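# Shut and latch the bulk snack tub

## Task

One of the two snack tubs has been left open: with the fingertips push its lid fully shut, then flip its latch lever up and over until it snaps across onto the lid. Only push: pick nothing up, do not open the lid wider, and leave the other, already latched tub and everything standing around where they are.

Things in the scene. Friction and masses are not known exactly. Their poses are not given: they have to be found in the camera images.
- tub: the tub whose lid starts open: fixed square clear tub, 160 x 160 mm, 110 mm high, full of wrapped snacks; stands on the table and does not move. Origin: centre of its underside; z up, +x from the latch side to the hinge side, y along the lid hinge. Which side of the table it stands on varies.
- tub_lid (a joint): hinge of the open tub's flat white lid (165 mm from hinge to free edge, 168 mm wide, 6 mm thick): 0 = shut flat, grows as it opens (starts 0.55 to 1.0 rad, and stays where it is left because the hinge is stiff; a few newtons near the free edge push it shut, down onto a hard stop). The axis is the tub's y through point tub_lid_hinge.
- tub_lid_hinge (a point): middle of the lid's hinge axis, 82 mm along the tub's +x from its centre, 110 mm above the table. It is level with the underside of the lid.
- tub_lid_edge (a point): middle of the lid's free edge, on its upper (outer) face; moves with the lid, 116 mm above the table when shut
- tub_latch (a joint): over-centre latch lever of the open tub, swings about the tub's y through point tub_latch_pivot: 0 = released, leaning 0.65 rad from vertical away from the tub (starts here); 1.3 rad = latched, leaning 0.65 rad over the lid. A spring drives it to the nearer end: past 0.65 rad (upright) it snaps over by itself. It takes only a few newtons at its grip; once over, it stands on a hard stop.
- tub_latch_pivot (a point): latch lever's pivot on the tub's -x face: 95 mm along the tub's -x from its centre, 105 mm above the table, mid width
- tub_latch_tip (a point): end of the latch lever, 75 mm from the pivot, on the lever's centre line; its last 34 mm is a black grip 26 mm wide and 11 mm thick, the rest a steel bar 16 mm wide and 7 mm thick
- tub2: the neighbour tub, identical, shut and latched from the start; same origin and axes; to be left as it is
- tub2_lid (a joint): lid of the neighbour tub, starts shut (0)
- tub2_latch (a joint): latch lever of the neighbour tub, reads the other way: 0 = latched, leaning over its lid (starts here), 1.3 rad = released
- jar: loose bystander, to be left alone: closed glass jar with dark cap, 60 mm across, 120 mm high; origin: centre of its underside
- scoop: loose bystander, to be left alone: steel scoop with round dark handle, about 170 mm long, 26 mm high, lying flat; origin at the joint of blade and handle, on its underside
- carton: loose bystander, to be left alone: grey carton 60 x 100 x 70 mm high; origin: centre of its underside
- cup: loose bystander, to be left alone: paper cup 76 mm across, 90 mm high; origin: centre of its underside
- can: loose bystander, to be left alone: white-labelled can 66 mm across, 100 mm high; origin: centre of its underside
- bar_pack: loose bystander, to be left alone: brown snack pack 130 x 45 x 22 mm high, lying flat; origin: centre of its underside
- bowl: loose bystander, to be left alone: white bowl 100 mm across, 45 mm high; origin: centre of its underside

How it is judged (in metres and radians):
On the way, in this order (a step that is already met when the one before it is completed fails the run):
1. the lid is fully shut while the latch lever is still released (value of joint tub_lid below 0.04 rad and value of joint tub_latch below 0.3 rad), for 0.2 s.
2. the latch lever has snapped over onto the shut lid (value of joint tub_latch above 1.2 rad and value of joint tub_lid below 0.04 rad), for 0.2 s.
At the end, for the whole second after the job is handed in: The open tub's lid is shut (within 0.04 rad) and its latch lever lies latched (beyond 1.2 of 1.3 rad); the neighbour tub is still shut and latched (lid and lever within 0.04 and 0.1 rad of that); every bystander is within 30 mm of where it started (all of step 2 and value of joint tub2_lid below 0.04 rad and value of joint tub2_latch below 0.1 rad and distance of each of jar, scoop, carton, cup, can, bar_pack, bowl from where it was at the start of the episode below 0.03 m); the robot touches nothing.
It fails at once if the latch is flipped over before the lid is shut (value of joint tub_latch above 0.65 rad and value of joint tub_lid above 0.1 rad).
It fails at once if the lid is lifted wider open (beyond 1.15 rad) (value of joint tub_lid above 1.15 rad).
It fails at once if the neighbour tub is unlatched or opened (value of joint tub2_latch above 0.65 rad or value of joint tub2_lid above 0.1 rad).
It fails at once if a bystander is lifted (20 mm) (height (world z) of any of jar, scoop, carton, cup, can, bar_pack, bowl above 0.02 m).
It fails at once if a bystander is shoved or carried more than 30 mm (distance of any of jar, scoop, carton, cup, can, bar_pack, bowl from where it was at the start of the episode above 0.03 m).
It also fails if it takes over 42 s, if anything falls off the work surface, if the arm or the gripper's body presses on something with over 40 N, if the wrist force passes 120 N, or if a joint passes its speed limit or range.

## Robot

A 6-joint arm with a two-finger parallel gripper is mounted at the origin on the work surface. World frame = base frame: x ahead of the robot, y to its left, z up, the work surface at z = 0. Lengths are in mm, angles in rad, forces in N, time in s.
With the tool pointing down it reaches from about 350 to 975 mm from the base axis. Payload 7.1 kg.
Tool frame: the origin (TCP) lies midway between the tips of the shut fingers; the grasp point (between the pads) lies 19 mm behind it; z points along the fingers, y is the line along which they close (so a half turn about z gives the same grasp; the last joint's range is limited). The gripper opens to 88 mm and grips with 3 to 60 N. Pads are 20 mm wide; open, the fingers measure 115 mm over their backs; the gripper's body (75 mm by 178 mm) begins 61 mm behind the grasp point.
Start: joints at [-1.16, 0.423, 1.63, -0, 1.089, -0.019], TCP at [260.445, -568.131, 222.675] pointing down, gripper open.
Joint ranges: [-3, 3], [-0.9, 2.11], [0.09, 2.58], [-1.31, 4.45], [0.11, 2.69], [-2.54, 2.54]. Speed limits (rad/s): [2.39, 2.39, 3.01, 3.14, 3.14, 3.14].

## Interface

Orientations are given as a unit quaternion [w, x, y, z].
In Python, from station import * gives the robot as it stands. The module is installed in compiled form; this text tells all that it offers.
- The arm moves only by the tool step_arm, never from a script. Its argument "steps" is a list of rows, each an object of numbers: "rx", "ry", "rz": the turn, a rotation vector about the tool's x, y, z in degrees; "dx", "dy", "dz": the shift along the tool's x, y, z in mm; "jaw": the opening, from 0 (shut) to 1 (fully open). In form: [{"rx": .., "ry": .., "rz": .., "dx": .., "dy": .., "dz": .., "jaw": ..}, ...]. A call has exactly 10 rows; each row shifts and turns the commanded pose from where the row before left it, along the tool's axes as they then stand; what a row does not reach is not made up. A row lasts 1/12 s, in which the tool goes at most 41.7 mm and 7.16 degrees, less where a joint would pass 70% of its speed; a pose out of reach is approached as far as the arm can. A call with a gripper value outside its range is refused whole. The fingers move at their own pace and stop on an object; "force" is the grip in N (left out, the last holds). Time passes only in rows, so rows that do not move let the fingers close, or fill a call up. It gives the time, the measured TCP pose, the force, the opening and the grip force at its end, in the units of the state.
- read_state(): the state, without advancing time (a new reading comes with each control period).
- camera(name): name is "scene" or "top" or "wrist"; returns (picture, depth): 384x512x3 uint8, red, green, blue; 384x512 float32, mm along the optical axis (not along the pixel's ray), 0 where there is no reading.
- get_calibration(name): a dict with "fx", "fy", "cx", "cy" (pixels), "R" (3x3) and "t" (3): a world point X has camera coordinates R X + t. Camera axes: x right, y down, z forward; pixel columns grow to the right and rows downward; lengths in mm; the calibration is good to about 2 mm. The wrist camera is an equidistant fisheye: a pixel r from the principal point sees the ray r / f radians off the axis. A picture is of the moment at which its call begins: read the wrist's pose just before it. get_calibration takes no time and is no camera call; for the wrist camera it gives the pose at the moment of the call.
- close_job(): hands the job in; it is judged then, once.
Trained networks look in the newest picture that a camera, given by its name, has taken for a name from the list of things; names that differ only in an ending like _2 or _b are one class to them, and where a whole thing is asked for, a point or a joint stands for the part that bears it (a point fixed in the world has none). Each returns a list of dicts, best first, with "p" (0 to 1); they miss things now and then, are a little off and sometimes report something else, mostly with a low value. They report only what shows in the picture. A call takes as long as a camera call.
- silhouettes(camera, label): "pixels" (384x512 bool, what is visible of it).
- pinpoint(camera, label): "position" ([x, y, z] in mm, in world coordinates, good to about 4 mm: a listed point, or the origin of a listed thing).
The state is a dict: "time_s": time; "qpos": joint angles; "joint_velocities": joint speeds; "joint_efforts": joint torques, N m; "tcp_pos": TCP position; "orientation": TCP orientation; "ft_force": force on the tool from outside, world axes, zero at the start; "moment": the same for the moment, N m; "width": finger opening in mm; "grasp_force": force on a finger pad.
Only numpy, scipy, OpenCV 4.12 (cv2) and the standard library are available. Lean on these libraries where they do the work, as an engineer would, in place of code of your own. Each camera call takes 0.05 s, during which the arm holds its last target. There are 200 camera calls.

## Working session

There is one attempt and no reset: what is moved stays moved. The work goes in short steps, Python scripts to look and compute and a tool call to move; the robot and the scene stay as the last step left them, time stands still between calls to the robot, and variables do not carry over. Pictures are saved under pics/ and viewed, at most 10 in all, crops included, and the job is handed in when it is done.

Besides the shell and the picture viewer there is one more tool, called after "Call:" as name(argument=value, ...), one argument or row to a line, values as JSON. step_arm: Moves the arm, as the interface text tells. Its arguments: {"type":"object","properties":{"steps":{"type":"array","items":{"type":"object","properties":{"rx":{"type":"number"},"ry":{"type":"number"},"rz":{"type":"number"},"dx":{"type":"number"},"dy":{"type":"number"},"dz":{"type":"number"},"jaw":{"type":"number"}}}},"force":{"type":"number"}},"required":["steps"]}

```bash
mkdir -p pics; python3 - <<'E'
from station import *
import cv2,numpy as np
a,_=camera("scene"); b,_=camera("top")
cv2.imwrite("pics/a.png",np.hstack([a,b])[:,:,::-1][:, :1024])
im=cv2.resize(np.vstack([a,b]),(400,600)) 
cv2.imwrite("pics/scene.png",a[:,:,::-1]);cv2.imwrite("pics/top.png",b[:,:,::-1])
for c in ("scene","top"):
  for l in ("tub","tub2","tub_lid_hinge","tub_lid_edge","tub_latch_pivot","tub_latch_tip","jar","scoop","carton","cup","can","bar_pack","bowl"):
    print(c,l,[(np.round(d["position"]).tolist(),round(d["p"],2)) for d in pinpoint(c,l)][:3])
s=read_state();print(s["time_s"],s["tcp_pos"],s["orientation"],s["ft_force"])
E
```

```text
scene tub [([631.0, -177.0, -2.0], 0.94), ([674.0, 204.0, -5.0], 0.81)]
scene tub2 [([631.0, -177.0, -2.0], 0.94), ([674.0, 204.0, -5.0], 0.81)]
scene tub_lid_hinge [([755.0, 199.0, 106.0], 0.86)]
scene tub_lid_edge [([659.0, 209.0, 243.0], 0.57), ([487.0, -422.0, 0.0], 0.29)]
scene tub_latch_pivot [([485.0, -424.0, 2.0], 0.29)]
scene tub_latch_tip [([533.0, 216.0, 164.0], 0.45)]
scene jar [([597.0, 1.0, -2.0], 0.64), ([410.0, -267.0, 3.0], 0.22), ([534.0, 216.0, 165.0], 0.21)]
scene scoop [([444.0, -3.0, -1.0], 0.64)]
scene carton [([483.0, -422.0, -1.0], 0.76)]
scene cup [([504.0, 433.0, -2.0], 0.88), ([752.0, 196.0, 107.0], 0.72)]
scene can [([615.0, -424.0, -3.0], 0.62)]
scene bar_pack [([351.0, 306.0, 2.0], 0.74)]
scene bowl [([655.0, 210.0, 243.0], 0.74), ([406.0, -270.0, -2.0], 0.67)]
top tub [([635.0, -180.0, -4.0], 0.87), ([675.0, 208.0, -2.0], 0.71)]
top tub2 [([635.0, -180.0, -4.0], 0.87), ([675.0, 208.0, -2.0], 0.71)]
top tub_lid_hinge [([760.0, 193.0, 109.0], 0.94), ([633.0, -181.0, -3.0], 0.29)]
top tub_lid_edge [([662.0, 208.0, 244.0], 0.62), ([481.0, -429.0, -0.0], 0.53)]
top tub_latch_pivot [([580.0, 208.0, 104.0], 0.74)]
top tub_latch_tip [([534.0, 220.0, 166.0], 0.6), ([444.0, 1.0, 1.0], 0.39)]
top jar [([598.0, -3.0, 0.0], 0.57)]
top scoop [([444.0, -0.0, 3.0], 0.66)]
top carton [([482.0, -427.0, 1.0], 0.76)]
top cup [([503.0, 433.0, 3.0], 0.79)]
top can [([482.0, -426.0, 2.0], 0.64), ([610.0, -422.0, 3.0], 0.6)]
top bar_pack [([353.0, 305.0, -1.0], 0.77)]
top bowl [([405.0, -271.0, 4.0], 0.94)]
1.4 [ 260.44625688 -568.14462653  222.68427931] [-2.38586259e-06  9.77000566e-01  2.13236707e-01  4.21599831e-06] [ 0.10448647 -0.48574642  0.03277861]
```

View pics/scene.png

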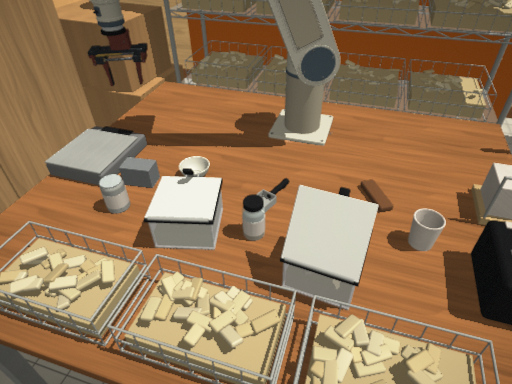

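View pics/top.png

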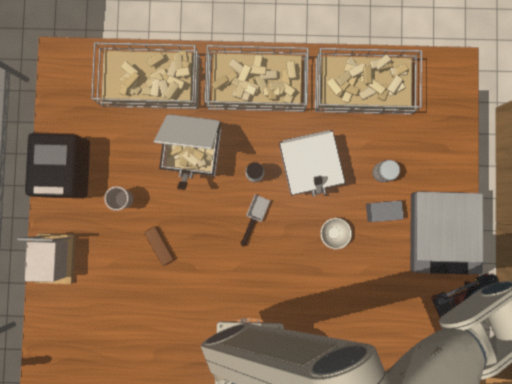

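The scene view shows the open tub at about (330, 245) px and the latched tub at (187, 212). In the top view the open lid is at (188, 130) with its lever at (185, 180), and the path to them is clear above the jar at (255, 172). The lid is at about 0.9 rad and the tub's yaw is about -0.1 rad.

Call:
step_arm(
  steps=[
    {"rz": 3, "dz": -12, "jaw": 0},
    {"rz": 3, "dz": -12, "jaw": 0},
    {"rz": 3, "dz": -12, "jaw": 0},
    {"rz": 3, "dz": -12, "jaw": 0},
    {"rz": 3, "dz": -12, "jaw": 0},
    {"rz": 3, "dz": -12, "jaw": 0},
    {"rz": 3, "dz": -12, "jaw": 0},
    {"rz": 3, "dz": -12, "jaw": 0},
    {"rz": 3, "dz": -12, "jaw": 0},
    {"rz": 3, "dz": -12, "jaw": 0},
  ],
)

```text
invalid input at $.steps[0]: expected keys rx, ry, rz, dx, dy, dz, jaw
```

Call:
step_arm(
  steps=[
    {"dx": 12, "dy": -27, "jaw": 0},
    {"dx": 12, "dy": -27, "jaw": 0},
    {"dx": 12, "dy": -27, "jaw": 0},
    {"dx": 12, "dy": -27, "jaw": 0},
    {"dx": 12, "dy": -27, "jaw": 0},
    {"dx": 12, "dy": -27, "jaw": 0},
    {"dx": 12, "dy": -27, "jaw": 0},
    {"dx": 12, "dy": -27, "jaw": 0},
    {"dx": 12, "dy": -27, "jaw": 0},
    {"dx": 12, "dy": -27, "jaw": 0},
  ],
)

```text
invalid input at $.steps[0]: expected keys rx, ry, rz, dx, dy, dz, jaw
```

Call:
step_arm(
  steps=[
    {"dx": 12, "dy": -27, "jaw": 0},
    {"dx": 12, "dy": -27, "jaw": 0},
    {"dx": 12, "dy": -27, "jaw": 0},
    {"dx": 12, "dy": -27, "jaw": 0},
    {"dx": 12, "dy": -27, "jaw": 0},
    {"dx": 12, "dy": -27, "jaw": 0},
    {"dx": 12, "dy": -27, "jaw": 0},
    {"dx": 12, "dy": -27, "jaw": 0},
    {"dx": 12, "dy": -27, "jaw": 0},
    {"dx": 12, "dy": -27, "jaw": 0},
  ],
)

```text
invalid input at $.steps[0]: expected keys rx, ry, rz, dx, dy, dz, jaw
```

All keys are needed in every row.

Call:
step_arm(
  steps=[
    {"rx": 0, "ry": 0, "rz": 3, "dx": 0, "dy": 0, "dz": -12, "jaw": 0},
    {"rx": 0, "ry": 0, "rz": 3, "dx": 0, "dy": 0, "dz": -12, "jaw": 0},
    {"rx": 0, "ry": 0, "rz": 3, "dx": 0, "dy": 0, "dz": -12, "jaw": 0},
    {"rx": 0, "ry": 0, "rz": 3, "dx": 0, "dy": 0, "dz": -12, "jaw": 0},
    {"rx": 0, "ry": 0, "rz": 3, "dx": 0, "dy": 0, "dz": -12, "jaw": 0},
    {"rx": 0, "ry": 0, "rz": 3, "dx": 0, "dy": 0, "dz": -12, "jaw": 0},
    {"rx": 0, "ry": 0, "rz": 3, "dx": 0, "dy": 0, "dz": -12, "jaw": 0},
    {"rx": 0, "ry": 0, "rz": 3, "dx": 0, "dy": 0, "dz": -12, "jaw": 0},
    {"rx": 0, "ry": 0, "rz": 3, "dx": 0, "dy": 0, "dz": -12, "jaw": 0},
    {"rx": 0, "ry": 0, "rz": 3, "dx": 0, "dy": 0, "dz": -12, "jaw": 0},
  ],
)

```text
time_s: 2.23
tcp_pos: [260.4, -568.1, 343.3]
orientation: [0.0, 0.999, -0.048, 0.0]
ft_force: [0.8, -0.3, 0.5]
width: 24.6
grasp_force: 0.0
```

Call:
step_arm(
  steps=[
    {"rx": 0, "ry": 0, "rz": 0, "dx": 12, "dy": -27, "dz": 0, "jaw": 0},
    {"rx": 0, "ry": 0, "rz": 0, "dx": 12, "dy": -27, "dz": 0, "jaw": 0},
    {"rx": 0, "ry": 0, "rz": 0, "dx": 12, "dy": -27, "dz": 0, "jaw": 0},
    {"rx": 0, "ry": 0, "rz": 0, "dx": 12, "dy": -27, "dz": 0, "jaw": 0},
    {"rx": 0, "ry": 0, "rz": 0, "dx": 12, "dy": -27, "dz": 0, "jaw": 0},
    {"rx": 0, "ry": 0, "rz": 0, "dx": 12, "dy": -27, "dz": 0, "jaw": 0},
    {"rx": 0, "ry": 0, "rz": 0, "dx": 12, "dy": -27, "dz": 0, "jaw": 0},
    {"rx": 0, "ry": 0, "rz": 0, "dx": 12, "dy": -27, "dz": 0, "jaw": 0},
    {"rx": 0, "ry": 0, "rz": 0, "dx": 12, "dy": -27, "dz": 0, "jaw": 0},
    {"rx": 0, "ry": 0, "rz": 0, "dx": 12, "dy": -27, "dz": 0, "jaw": 0},
  ],
)

```text
time_s: 3.07
tcp_pos: [405.6, -309.2, 342.8]
orientation: [0.0, 0.999, -0.047, 0.0]
ft_force: [-0.6, -0.6, -0.7]
width: 0.3
grasp_force: 0.0
```

Call:
step_arm(
  steps=[
    {"rx": 0, "ry": 0, "rz": 0, "dx": 13, "dy": -27, "dz": 0, "jaw": 0},
    {"rx": 0, "ry": 0, "rz": 0, "dx": 13, "dy": -27, "dz": 0, "jaw": 0},
    {"rx": 0, "ry": 0, "rz": 0, "dx": 13, "dy": -27, "dz": 0, "jaw": 0},
    {"rx": 0, "ry": 0, "rz": 0, "dx": 13, "dy": -27, "dz": 0, "jaw": 0},
    {"rx": 0, "ry": 0, "rz": 0, "dx": 13, "dy": -27, "dz": 0, "jaw": 0},
    {"rx": 0, "ry": 0, "rz": 0, "dx": 13, "dy": -27, "dz": 0, "jaw": 0},
    {"rx": 0, "ry": 0, "rz": 0, "dx": 13, "dy": -27, "dz": 0, "jaw": 0},
    {"rx": 0, "ry": 0, "rz": 0, "dx": 13, "dy": -27, "dz": 0, "jaw": 0},
    {"rx": 0, "ry": 0, "rz": 0, "dx": 13, "dy": -27, "dz": 0, "jaw": 0},
    {"rx": 0, "ry": 0, "rz": 0, "dx": 13, "dy": -27, "dz": 0, "jaw": 0},
  ],
)

```text
time_s: 3.9
tcp_pos: [560.5, -52.5, 342.8]
orientation: [0.0, 0.999, -0.047, 0.0]
ft_force: [0.6, -0.4, -0.2]
width: 0.2
grasp_force: 0.0
```

Call:
step_arm(
  steps=[
    {"rx": 0, "ry": 0, "rz": 0, "dx": 13, "dy": -27, "dz": 0, "jaw": 0},
    {"rx": 0, "ry": 0, "rz": 0, "dx": 13, "dy": -27, "dz": 0, "jaw": 0},
    {"rx": 0, "ry": 0, "rz": 0, "dx": 13, "dy": -27, "dz": 0, "jaw": 0},
    {"rx": 0, "ry": 0, "rz": 0, "dx": 13, "dy": -27, "dz": 0, "jaw": 0},
    {"rx": 0, "ry": 0, "rz": 0, "dx": 13, "dy": -27, "dz": 0, "jaw": 0},
    {"rx": 0, "ry": 0, "rz": 0, "dx": 13, "dy": -27, "dz": 0, "jaw": 0},
    {"rx": 0, "ry": 0, "rz": 0, "dx": 13, "dy": -27, "dz": 0, "jaw": 0},
    {"rx": 0, "ry": 0, "rz": 0, "dx": 13, "dy": -27, "dz": 0, "jaw": 0},
    {"rx": 0, "ry": 0, "rz": 0, "dx": 13, "dy": -27, "dz": 0, "jaw": 0},
    {"rx": 0, "ry": 0, "rz": 0, "dx": 13, "dy": -27, "dz": 0, "jaw": 0},
  ],
)

```text
time_s: 4.73
tcp_pos: [715.1, 204.1, 342.5]
orientation: [0.0, 0.999, -0.047, -0.0]
ft_force: [0.6, 0.3, 0.0]
width: 0.4
grasp_force: 0.0
```

Call:
step_arm(
  steps=[
    {"rx": 0, "ry": 0, "rz": 0, "dx": -3, "dy": 0, "dz": 17, "jaw": 0},
    {"rx": 0, "ry": 0, "rz": 0, "dx": -3, "dy": 0, "dz": 17, "jaw": 0},
    {"rx": 0, "ry": 0, "rz": 0, "dx": -3, "dy": 0, "dz": 17, "jaw": 0},
    {"rx": 0, "ry": 0, "rz": 0, "dx": -3, "dy": 0, "dz": 17, "jaw": 0},
    {"rx": 0, "ry": 0, "rz": 0, "dx": -3, "dy": 0, "dz": 17, "jaw": 0},
    {"rx": 0, "ry": 0, "rz": 0, "dx": -3, "dy": 0, "dz": 17, "jaw": 0},
    {"rx": 0, "ry": 0, "rz": 0, "dx": -3, "dy": 0, "dz": 4, "jaw": 0},
    {"rx": 0, "ry": 0, "rz": 0, "dx": -3, "dy": 0, "dz": 4, "jaw": 0},
    {"rx": 0, "ry": 0, "rz": 0, "dx": -3, "dy": 0, "dz": 4, "jaw": 0},
    {"rx": 0, "ry": 0, "rz": 0, "dx": -3, "dy": 0, "dz": 5, "jaw": 0},
  ],
)

```text
time_s: 5.57
tcp_pos: [685.3, 205.7, 224.7]
orientation: [-0.0, 0.999, -0.047, 0.001]
ft_force: [0.1, 0.2, 0.0]
width: 0.2
grasp_force: 0.0
```

Call:
step_arm(
  steps=[
    {"rx": 0, "ry": 0, "rz": 0, "dx": -6, "dy": 0, "dz": 4, "jaw": 0},
    {"rx": 0, "ry": 0, "rz": 0, "dx": -5, "dy": 0, "dz": 4, "jaw": 0},
    {"rx": 0, "ry": 0, "rz": 0, "dx": -5, "dy": 0, "dz": 5, "jaw": 0},
    {"rx": 0, "ry": 0, "rz": 0, "dx": -5, "dy": 0, "dz": 5, "jaw": 0},
    {"rx": 0, "ry": 0, "rz": 0, "dx": -5, "dy": 0, "dz": 5, "jaw": 0},
    {"rx": 0, "ry": 0, "rz": 0, "dx": -4, "dy": 0, "dz": 6, "jaw": 0},
    {"rx": 0, "ry": 0, "rz": 0, "dx": -4, "dy": 0, "dz": 6, "jaw": 0},
    {"rx": 0, "ry": 0, "rz": 0, "dx": -4, "dy": 0, "dz": 6, "jaw": 0},
    {"rx": 0, "ry": 0, "rz": 0, "dx": -3, "dy": 0, "dz": 6, "jaw": 0},
    {"rx": 0, "ry": 0, "rz": 0, "dx": 0, "dy": 0, "dz": 0, "jaw": 0},
  ],
)

```text
time_s: 6.4
tcp_pos: [642.4, 209.2, 174.9]
orientation: [0.0, 0.999, -0.047, -0.001]
ft_force: [-0.3, -0.6, -0.3]
width: 0.5
grasp_force: 0.0
```

```bash
python3 - <<'E'
from station import *
import cv2,numpy as np
a,_=camera("scene")
print(read_state()["ft_force"])
for l in ("tub_lid_edge","tub_lid_hinge","tub_latch_tip"): print(l,[(np.round(d["position"]).tolist(),round(d["p"],2)) for d in pinpoint("scene",l)][:2])
cv2.imwrite("pics/s2.png",cv2.resize(a[120:320,220:460,::-1],None,fx=2.5,fy=2.5))
E
```

```text
[-0.10225481  0.15453983  0.19637683]
tub_lid_edge [([610.0, 214.0, 183.0], 0.69)]
tub_lid_hinge [([755.0, 198.0, 107.0], 0.92), ([612.0, 217.0, 183.0], 0.59)]
tub_latch_tip [([532.0, 217.0, 165.0], 0.54)]
```

View pics/s2.png

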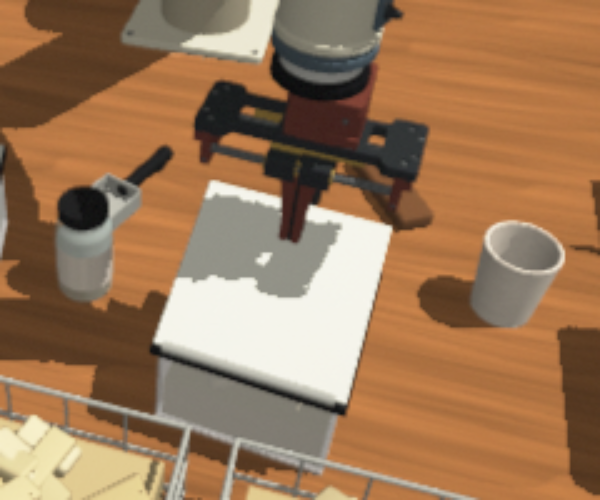

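The picture shows the fingertip resting on the lid at about (290, 235) px. The lid has come down with it, its edge from z 243 to 183. I'll go on down to the stop.

Call:
step_arm(
  steps=[
    {"rx": 0, "ry": 0, "rz": 0, "dx": -3, "dy": 0, "dz": 6, "jaw": 0},
    {"rx": 0, "ry": 0, "rz": 0, "dx": -3, "dy": 0, "dz": 6, "jaw": 0},
    {"rx": 0, "ry": 0, "rz": 0, "dx": -3, "dy": 0, "dz": 6, "jaw": 0},
    {"rx": 0, "ry": 0, "rz": 0, "dx": -2, "dy": 0, "dz": 6, "jaw": 0},
    {"rx": 0, "ry": 0, "rz": 0, "dx": -2, "dy": 0, "dz": 6, "jaw": 0},
    {"rx": 0, "ry": 0, "rz": 0, "dx": -2, "dy": 0, "dz": 6, "jaw": 0},
    {"rx": 0, "ry": 0, "rz": 0, "dx": -1, "dy": 0, "dz": 6, "jaw": 0},
    {"rx": 0, "ry": 0, "rz": 0, "dx": -1, "dy": 0, "dz": 6, "jaw": 0},
    {"rx": 0, "ry": 0, "rz": 0, "dx": 0, "dy": 0, "dz": 5, "jaw": 0},
    {"rx": 0, "ry": 0, "rz": 0, "dx": 0, "dy": 0, "dz": 3, "jaw": 0},
  ],
)

```text
time_s: 7.43
tcp_pos: [626.2, 210.9, 119.5]
orientation: [0.0, 0.999, -0.047, -0.001]
ft_force: [-0.6, 0.1, 1.5]
width: 0.2
grasp_force: 0.7
```

Call:
step_arm(
  steps=[
    {"rx": 0, "ry": 0, "rz": 0, "dx": 0, "dy": 0, "dz": 1, "jaw": 0},
    {"rx": 0, "ry": 0, "rz": 0, "dx": 0, "dy": 0, "dz": 1, "jaw": 0},
    {"rx": 0, "ry": 0, "rz": 0, "dx": 0, "dy": 0, "dz": 1, "jaw": 0},
    {"rx": 0, "ry": 0, "rz": 0, "dx": 0, "dy": 0, "dz": 0, "jaw": 0},
    {"rx": 0, "ry": 0, "rz": 0, "dx": 0, "dy": 0, "dz": 0, "jaw": 0},
    {"rx": 0, "ry": 0, "rz": 0, "dx": 0, "dy": 0, "dz": 0, "jaw": 0},
    {"rx": 0, "ry": 0, "rz": 0, "dx": 0, "dy": 0, "dz": 0, "jaw": 0},
    {"rx": 0, "ry": 0, "rz": 0, "dx": 0, "dy": 0, "dz": 0, "jaw": 0},
    {"rx": 0, "ry": 0, "rz": 0, "dx": 0, "dy": 0, "dz": 0, "jaw": 0},
    {"rx": 0, "ry": 0, "rz": 0, "dx": 0, "dy": 0, "dz": 0, "jaw": 0},
  ],
)

```text
time_s: 8.27
tcp_pos: [627.1, 210.9, 117.7]
orientation: [-0.0, 0.999, -0.047, 0.0]
ft_force: [-0.6, 1.1, -0.7]
width: 0.3
grasp_force: 0.0
```

Call:
step_arm(
  steps=[
    {"rx": 0, "ry": 0, "rz": 0, "dx": 0, "dy": 0, "dz": 1, "jaw": 0},
    {"rx": 0, "ry": 0, "rz": 0, "dx": 0, "dy": 0, "dz": 1, "jaw": 0},
    {"rx": 0, "ry": 0, "rz": 0, "dx": 0, "dy": 0, "dz": 0, "jaw": 0},
    {"rx": 0, "ry": 0, "rz": 0, "dx": 0, "dy": 0, "dz": 0, "jaw": 0},
    {"rx": 0, "ry": 0, "rz": 0, "dx": 0, "dy": 0, "dz": 0, "jaw": 0},
    {"rx": 0, "ry": 0, "rz": 0, "dx": 0, "dy": 0, "dz": 0, "jaw": 0},
    {"rx": 0, "ry": 0, "rz": 0, "dx": 0, "dy": 0, "dz": 0, "jaw": 0},
    {"rx": 0, "ry": 0, "rz": 0, "dx": 0, "dy": 0, "dz": 0, "jaw": 0},
    {"rx": 0, "ry": 0, "rz": 0, "dx": 0, "dy": 0, "dz": 0, "jaw": 0},
    {"rx": 0, "ry": 0, "rz": 0, "dx": 0, "dy": 0, "dz": 0, "jaw": 0},
  ],
)

```text
time_s: 9.1
tcp_pos: [627.1, 211.0, 116.4]
orientation: [-0.0, 0.999, -0.047, 0.0]
ft_force: [-1.7, -0.5, 6.6]
width: 0.3
grasp_force: 2.8
```

Call:
step_arm(
  steps=[
    {"rx": 0, "ry": 0, "rz": 0, "dx": 0, "dy": 0, "dz": 1, "jaw": 0},
    {"rx": 0, "ry": 0, "rz": 0, "dx": 0, "dy": 0, "dz": 1, "jaw": 0},
    {"rx": 0, "ry": 0, "rz": 0, "dx": 0, "dy": 0, "dz": 0, "jaw": 0},
    {"rx": 0, "ry": 0, "rz": 0, "dx": 0, "dy": 0, "dz": 0, "jaw": 0},
    {"rx": 0, "ry": 0, "rz": 0, "dx": 0, "dy": 0, "dz": 0, "jaw": 0},
    {"rx": 0, "ry": 0, "rz": 0, "dx": 0, "dy": 0, "dz": 0, "jaw": 0},
    {"rx": 0, "ry": 0, "rz": 0, "dx": 0, "dy": 0, "dz": 0, "jaw": 0},
    {"rx": 0, "ry": 0, "rz": 0, "dx": 0, "dy": 0, "dz": 0, "jaw": 0},
    {"rx": 0, "ry": 0, "rz": 0, "dx": 0, "dy": 0, "dz": 0, "jaw": 0},
    {"rx": 0, "ry": 0, "rz": 0, "dx": 0, "dy": 0, "dz": 0, "jaw": 0},
  ],
)

```text
time_s: 9.93
tcp_pos: [627.2, 211.0, 116.2]
orientation: [-0.0, 0.999, -0.047, 0.0]
ft_force: [-6.7, -2.5, 17.8]
width: 0.9
grasp_force: 9.1
```

Call:
step_arm(
  steps=[
    {"rx": 0, "ry": 0, "rz": 0, "dx": 0, "dy": 0, "dz": -12, "jaw": 0},
    {"rx": 0, "ry": 0, "rz": 0, "dx": 0, "dy": 0, "dz": -25, "jaw": 0},
    {"rx": 0, "ry": 0, "rz": 0, "dx": 0, "dy": 0, "dz": -25, "jaw": 0},
    {"rx": 0, "ry": 0, "rz": 0, "dx": 0, "dy": 0, "dz": -25, "jaw": 0},
    {"rx": 0, "ry": 0, "rz": 0, "dx": 0, "dy": 0, "dz": -25, "jaw": 0},
    {"rx": 0, "ry": 0, "rz": 0, "dx": -33, "dy": 1, "dz": 0, "jaw": 0},
    {"rx": 0, "ry": 0, "rz": 0, "dx": -33, "dy": 1, "dz": 0, "jaw": 0},
    {"rx": 0, "ry": 0, "rz": 0, "dx": -33, "dy": 1, "dz": 0, "jaw": 0},
    {"rx": 0, "ry": 0, "rz": 0, "dx": -33, "dy": 0, "dz": 0, "jaw": 0},
    {"rx": 0, "ry": 0, "rz": 0, "dx": 0, "dy": 0, "dz": 0, "jaw": 0},
  ],
)

```text
time_s: 10.77
tcp_pos: [489.7, 219.9, 225.3]
orientation: [0.001, 0.999, -0.046, -0.002]
ft_force: [-0.6, -0.1, -0.5]
width: 0.3
grasp_force: 0.0
```

```bash
python3 - <<'E'
from station import *
import numpy as np
print(read_state()["tcp_pos"])
for c in ("scene","top"):
  camera(c)
  for l in ("tub_lid_edge","tub_latch_tip","tub_latch_pivot"): print(c,l,[(np.round(d["position"]).tolist(),round(d["p"],2)) for d in pinpoint(c,l)][:2])
E
```

```text
[489.67972148 219.9162103  225.27473254]
scene tub_lid_edge [([594.0, 214.0, 115.0], 0.67), ([614.0, -427.0, -2.0], 0.66)]
scene tub_latch_tip [([529.0, 216.0, 166.0], 0.81)]
scene tub_latch_pivot [([576.0, 214.0, 108.0], 0.64)]
top tub_lid_edge [([592.0, 207.0, 119.0], 0.71)]
top tub_latch_tip [([535.0, 218.0, 166.0], 0.66)]
top tub_latch_pivot [([579.0, 214.0, 105.0], 0.76)]
```

The lid is shut, with its edge at z 115–119 mm. Next I'll lower the fingers in front of the lever and push it over.

Call:
step_arm(
  steps=[
    {"rx": 0, "ry": 0, "rz": 0, "dx": 0, "dy": 0, "dz": 15, "jaw": 0},
    {"rx": 0, "ry": 0, "rz": 0, "dx": 0, "dy": 0, "dz": 20, "jaw": 0},
    {"rx": 0, "ry": 0, "rz": 0, "dx": 0, "dy": 0, "dz": 20, "jaw": 0},
    {"rx": 0, "ry": 0, "rz": 0, "dx": 0, "dy": 0, "dz": 20, "jaw": 0},
    {"rx": 0, "ry": 0, "rz": 0, "dx": 0, "dy": 0, "dz": 10, "jaw": 0},
    {"rx": 0, "ry": 0, "rz": 0, "dx": 8, "dy": 0, "dz": 0, "jaw": 0},
    {"rx": 0, "ry": 0, "rz": 0, "dx": 8, "dy": 0, "dz": 0, "jaw": 0},
    {"rx": 0, "ry": 0, "rz": 0, "dx": 8, "dy": 0, "dz": 0, "jaw": 0},
    {"rx": 0, "ry": 0, "rz": 0, "dx": 8, "dy": 0, "dz": 0, "jaw": 0},
    {"rx": 0, "ry": 0, "rz": 0, "dx": 8, "dy": 0, "dz": 0, "jaw": 0},
  ],
)

```text
time_s: 12.0
tcp_pos: [535.9, 216.8, 142.2]
orientation: [-0.0, 0.999, -0.047, -0.0]
ft_force: [-3.7, 0.6, 3.6]
width: 0.3
grasp_force: 1.8
```

Call:
step_arm(
  steps=[
    {"rx": 0, "ry": 0, "rz": 0, "dx": 6, "dy": 0, "dz": 0, "jaw": 0},
    {"rx": 0, "ry": 0, "rz": 0, "dx": 6, "dy": 0, "dz": 0, "jaw": 0},
    {"rx": 0, "ry": 0, "rz": 0, "dx": 6, "dy": 0, "dz": 0, "jaw": 0},
    {"rx": 0, "ry": 0, "rz": 0, "dx": 6, "dy": 0, "dz": 0, "jaw": 0},
    {"rx": 0, "ry": 0, "rz": 0, "dx": 6, "dy": 0, "dz": 0, "jaw": 0},
    {"rx": 0, "ry": 0, "rz": 0, "dx": 6, "dy": 0, "dz": 0, "jaw": 0},
    {"rx": 0, "ry": 0, "rz": 0, "dx": 6, "dy": 0, "dz": 0, "jaw": 0},
    {"rx": 0, "ry": 0, "rz": 0, "dx": 6, "dy": 0, "dz": 0, "jaw": 0},
    {"rx": 0, "ry": 0, "rz": 0, "dx": 2, "dy": 0, "dz": 0, "jaw": 0},
    {"rx": 0, "ry": 0, "rz": 0, "dx": 0, "dy": 0, "dz": 0, "jaw": 0},
  ],
)

```text
time_s: 12.83
tcp_pos: [585.5, 211.8, 140.5]
orientation: [-0.0, 0.999, -0.047, 0.0]
ft_force: [-0.4, -0.5, -0.3]
width: 0.3
grasp_force: 0.0
```

Call:
step_arm(
  steps=[
    {"rx": 0, "ry": 0, "rz": 0, "dx": -15, "dy": 0, "dz": 0, "jaw": 0},
    {"rx": 0, "ry": 0, "rz": 0, "dx": -25, "dy": 0, "dz": 0, "jaw": 0},
    {"rx": 0, "ry": 0, "rz": 0, "dx": -25, "dy": 0, "dz": 0, "jaw": 0},
    {"rx": 0, "ry": 0, "rz": 0, "dx": -25, "dy": 0, "dz": -15, "jaw": 0},
    {"rx": 0, "ry": 0, "rz": 0, "dx": -10, "dy": 0, "dz": -25, "jaw": 0},
    {"rx": 0, "ry": 0, "rz": 0, "dx": 0, "dy": 0, "dz": -25, "jaw": 0},
    {"rx": 0, "ry": 0, "rz": 0, "dx": 0, "dy": 0, "dz": -25, "jaw": 0},
    {"rx": 0, "ry": 0, "rz": 0, "dx": 0, "dy": 0, "dz": -15, "jaw": 0},
    {"rx": 0, "ry": 0, "rz": 0, "dx": 0, "dy": 0, "dz": 0, "jaw": 0},
    {"rx": 0, "ry": 0, "rz": 0, "dx": 0, "dy": 0, "dz": 0, "jaw": 0},
  ],
)

```text
time_s: 13.67
tcp_pos: [485.4, 221.4, 246.1]
orientation: [-0.0, 0.999, -0.047, 0.001]
ft_force: [-0.2, 0.7, -0.1]
width: 0.4
grasp_force: 0.0
```

```bash
python3 - <<'E'
from station import *
import numpy as np,cv2
for c in ("scene","top"):
  a,_=camera(c)
  if c=="scene": cv2.imwrite("pics/s3.png",cv2.resize(a[120:320,130:460,::-1],None,fx=2.4,fy=2.4))
  for l in ("tub_lid_edge","tub_latch_tip","jar","cup","bar_pack","scoop"): print(c,l,[(np.round(d["position"]).tolist(),round(d["p"],2)) for d in pinpoint(c,l)][:2])
E
```

```text
scene tub_lid_edge [([592.0, 216.0, 117.0], 0.91)]
scene tub_latch_tip [([503.0, 431.0, 2.0], 0.68), ([623.0, 207.0, 165.0], 0.4)]
scene jar [([596.0, -1.0, -2.0], 0.65)]
scene cup [([501.0, 436.0, -3.0], 0.57)]
scene bar_pack [([351.0, 305.0, -1.0], 0.57), ([755.0, 197.0, 103.0], 0.27)]
scene scoop [([447.0, 0.0, -2.0], 0.77), ([754.0, 197.0, 105.0], 0.49)]
top tub_lid_edge [([594.0, 206.0, 118.0], 0.96)]
top tub_latch_tip [([625.0, 210.0, 169.0], 0.5)]
top jar [([599.0, -3.0, -2.0], 0.73)]
top cup [([503.0, 433.0, -1.0], 0.78)]
top bar_pack [([353.0, 310.0, 1.0], 0.57)]
top scoop []
```

View pics/s3.png

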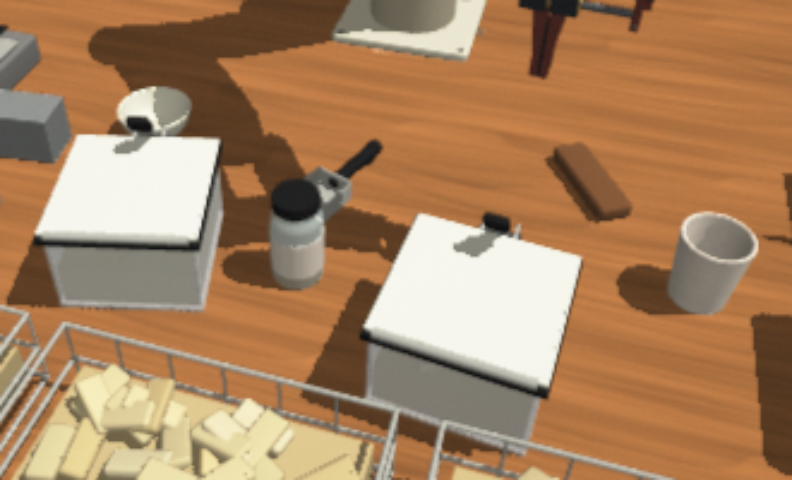

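The lid is flat and the lever's grip at (495, 222) px leans over it, tip at (624, 208, 167) mm. The neighbour tub and bystanders haven't moved, and the gripper is clear, so I'm handing in.

```bash
python3 -c "
from station import *
print(close_job())"
```

```text
the job is handed in; nothing more can be done
None
```

The open tub's lid is shut and its latch has snapped over onto it; the last camera check showed the neighbour tub and nearby bystanders undisturbed, and the job is handed in (no verdict was returned).

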